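# Ease the ham press by one notch

## Robot

A 6-joint arm with a two-finger parallel gripper is mounted at the origin on the work surface. World frame = base frame: x ahead of the robot, y to its left, z up, the work surface at z = 0. Lengths are in m, angles in degrees, forces in N, time in s.
With the tool pointing down it reaches from about 0.275 to 0.85 m from the base axis. Payload 5.2 kg.
Tool frame: the origin (TCP) lies between the finger pads; the fingertips stand 11 mm ahead of it and the grasp point (between the pads) lies 8 mm behind it; z points along the fingers, y is the line along which they close (so a half turn about z gives the same grasp; the last joint's range is limited). The gripper opens to 85 mm and grips with 20 to 120 N. Pads are 22 mm wide; open, the fingers measure 114 mm over their backs; the gripper's body (76 mm by 85 mm) begins 54 mm behind the grasp point. The pads swing forward as they close: fully open they stand 13 mm farther back than shut.
Start: joints at [51.406, 14.817, 87.949, -0, 77.235, -11.62], TCP at [0.249, 0.49, 0.215] pointing down, gripper open.
Joint ranges: [-179.93, 179.93], [-52.35, 119.4], [10.71, 147.94], [-69.91, 249.91], [12.55, 155.21], [-178.61, 178.61]. Speed limits (degrees/s): [147.25, 147.25, 180, 180, 180, 180].

## Interface

Orientations are given as [roll, pitch, yaw] about the fixed x, y, z axes, in that order (R = Rz(yaw) Ry(pitch) Rx(roll)).
In Python, from cell import get_obs, read_camera, get_calibration, hand_in gives the robot as it stands.
- The arm moves only by the tool jog_arm, never from a script. Its argument "series" is a list of rows, each an object with "offset": the shift along the world's x, y, z in cm, a list of three; "spin": the turn about the world's z in degrees. A call has exactly 5 rows; each row shifts and turns the commanded pose from where the row before left it; what a row does not reach is not made up. A row lasts 1/10 s, in which the tool goes at most 50 mm and 8.59 degrees, less where a joint would pass 70% of its speed; a pose out of reach is approached as far as the arm can. A call is refused whole if a number of a shift passes 5 or a number of a turn 8.59, either way. A call with a gripper value outside its range is refused whole. "hand" is the finger opening in cm, from 0 to 8.54, set as the call begins (left out, the last holds). The fingers move at their own pace and stop on an object; "grip_force" is the grip in N (left out, the last holds). Time passes only in rows, so rows that do not move let the fingers close, or fill a call up. It gives the time, the measured TCP pose, the force, the opening and the grip force at its end, in the units of the state.
- get_obs(): the state, without advancing time (a new reading comes with each control period).
- read_camera(name): name is "scene" or "top"; returns (picture, depth): 420x560x3 uint8, red, green, blue; 420x560 float32, m along the optical axis (not along the pixel's ray), 0 where there is no reading.
- get_calibration(name): a dict with "camera_matrix" (3x3 intrinsics, pixels), "rvec" (rotation vector, rad) and "tvec" (3), from world to camera coordinates, as OpenCV has them. Camera axes: x right, y down, z forward; pixel columns grow to the right and rows downward; lengths in m; the calibration is good to about 2 mm. A picture is of the moment at which its call begins. get_calibration takes no time and is no camera call.
- hand_in(): hands the job in; it is judged then, once.
The state is a dict: "time_s": time; "joint_pos": joint angles; "qd": joint speeds; "effort": joint torques, N m; "eef_pos": TCP position; "tcp_rot": TCP orientation; "force": force on the tool from outside, world axes, zero at the start; "ft_torque": the same for the moment, N m; "width": finger opening in m; "finger_force": force on a finger pad.
Only numpy, scipy, OpenCV 4.12 (cv2) and the standard library are available. Lean on these libraries where they do the work, as an engineer would, in place of code of your own. Each camera call takes 0.05 s, during which the arm holds its last target. There are 200 camera calls.

## Task

Ease the ham press by one notch: with a fingertip lift the pawl clear of the toothed wheel by pushing its upright thumb tab outward, then push the wheel backward (anticlockwise seen from above) by one tooth with a finger against a peg, and press the pawl fully down into the next gap. The pawl and the wheel stay where they are left; never let the wheel run back two notches. Do not shift, lift or tip the crockery and other things standing about.

Things in the scene. Friction and masses are not known exactly. Their poses are not given: they have to be found in the camera images.
- press: ham press, fixed to the table: steel base 260 x 170 mm, mould, two columns, and a grey crosshead bar 235 mm long, its top 140 mm above the table. A toothed wheel lies flat on the crosshead; the pawl stands at one end of the crosshead. Origin: on the table under the wheel's axis. +x points level from the wheel's axis to the pawl, z up.
- press_axis (a point): on the wheel's vertical axis, at the top of its disc (158 mm above the table); a hub 22 mm across stands 20 mm above it. Wheel 168 mm across; 8 teeth stand 12 mm above the disc, radius 61 to 83 mm, each with a steep face on its anticlockwise side, a flat top 10 mm long and a ramp on its clockwise side. Gaps between teeth 28 mm long, pawl nose 12 mm.
- wheel (a joint): turn of the wheel, rad; grows BACKWARD = anticlockwise from above. One notch = 0.785. At about 0 a steep face bears on the nose and stops it going backward while the pawl is down; it starts at -0.12 to -0.02. The pawl fits fully into the next gap when this reads 0.58 to 0.74 (middle 0.66). Stiff: about 3 N at a peg moves it, and it stays where it is left.
- pawl (a joint): lift of the pawl, rad: 0 = fully down, nose in a gap, 1 mm above the disc; grows as the nose rises and the tab tips outward; stop at 1.0. The nose clears the teeth at about 0.3 and is well clear from 0.4. Stiff hinge: it stays where it is left; about 3 N at tab or nose moves it.
- pawl_pivot (a point): centre of the pawl's level hinge pin, 118 mm from the wheel's axis along the press's +x, 180 mm above the table; the pin is parallel to the press's y. Two bracket cheeks, 31 mm over their outsides, hold it and end 9 mm above it.
- pawl_tab (a point): middle of the top edge of the pawl's upright thumb tab: 54 mm from the pivot, straight above it when the pawl is down; steel plate 30 mm wide, 5 mm thick, standing free from 10 mm to 54 mm above the pivot. Pushing it outward, away from the wheel, lifts the nose.
- pawl_nose (a point): top of the pawl's bar above the nose, 46 mm from the pivot towards the wheel's axis, 4 mm above the pivot when down. The bar is 14 mm wide, 8 mm thick and 57 mm long from the pivot; pressing it down here lowers the pawl.
- peg0 (a point): centre of the top of one of the wheel's four upright steel pegs, 12 mm across, 44 mm tall above the disc, 50 mm from the wheel's axis, a quarter turn apart; they turn with the wheel
- peg1 (a point): centre of the top of one of the wheel's four upright steel pegs, 12 mm across, 44 mm tall above the disc, 50 mm from the wheel's axis, a quarter turn apart; they turn with the wheel
- peg2 (a point): centre of the top of one of the wheel's four upright steel pegs, 12 mm across, 44 mm tall above the disc, 50 mm from the wheel's axis, a quarter turn apart; they turn with the wheel
- peg3 (a point): centre of the top of one of the wheel's four upright steel pegs, 12 mm across, 44 mm tall above the disc, 50 mm from the wheel's axis, a quarter turn apart; they turn with the wheel
- black_cup: bystander, to be left alone: black plastic cup, 72 mm across, 75 mm high, beside the press; origin under its centre
- ramekin: bystander, to be left alone: white ceramic bowl, 80 mm across, 45 mm high, beside the press; origin under its centre
- spice_jar: bystander, to be left alone: amber jar with steel cap, 52 mm across, 85 mm high, beside the press; origin under its centre
- plate_stack: bystander, to be left alone: stack of white plates, 164 mm across, 61 mm high, farther out; origin under its centre
- board_stack: bystander, to be left alone: stack of three oblong wooden boards, 260 x 90 x 54 mm, farther out; origin under its centre
- copper_bowl: bystander, to be left alone: copper bowl, 160 mm across, 60 mm high, farther out; origin under its centre
- steel_pot: bystander, to be left alone: steel pot, 140 mm across, 90 mm high, farther out; origin under its centre

How it is judged:
By the outcome, as a careful person would: the job done as asked, in the order asked, and still so for the second after the job is handed in, with the robot touching nothing.
It also fails if it takes over 58 s, if anything falls off the work surface, if the arm or the gripper's body presses on something with over 40 N, if the wrist force passes 120 N, or if a joint passes its speed limit or range.

## Working session

There is one attempt and no reset: what is moved stays moved. The work goes in short steps, Python scripts to look and compute and a tool call to move; the robot and the scene stay as the last step left them, time stands still between calls to the robot, and variables do not carry over. Pictures are saved under pics/ and viewed, at most 10 in all, crops included, and the job is handed in when it is done.

Besides the shell and the picture viewer there is one more tool, called after "Request:" by a JSON object that holds its "fn" and its "kwargs", one argument or row to a line. jog_arm: Moves the arm, as the interface text tells. Its arguments: {"type":"object","properties":{"series":{"type":"array"},"hand":{"type":"number"},"grip_force":{"type":"number"}},"required":["series"]}

```bash
ls; mkdir -p pics; cat > h.py <<'E'
import numpy as np, cv2
from cell import *
def cam(n):
    p,d=read_camera(n); c=get_calibration(n)
    K=np.array(c["camera_matrix"]);R=cv2.Rodrigues(np.array(c["rvec"],float))[0];t=np.array(c["tvec"],float).ravel()
    v,u=np.mgrid[:d.shape[0],:d.shape[1]]
    P=np.stack([(u-K[0,2])/K[0,0]*d,(v-K[1,2])/K[1,1]*d,d],-1)
    W=(P-t)@R; W[d==0]=np.nan
    return p,d,W,K,R,t
def proj(X,K,R,t):
    c=np.atleast_2d(X)@R.T+t; q=c@K.T; return q[:,:2]/q[:,2:]
E
python3 - <<'E'
from h import *
o=[]
for n in("scene","top"):
    p,d,W,K,R,t=cam(n); o.append(p); np.savez(n+".npz",p=p,W=W)
    cv2.imwrite(f"pics/{n}0.png",cv2.resize(p[...,::-1],(784,588)))
    print(n,-R.T@t)
    m=(W[...,2]>.12)
    print(m.sum())
E
```

```text
pics
scene [1.2367408  0.09847765 1.08584131]
40538
top [ 0.33613409 -0.00535742  1.74195543]
31403
```

View pics/scene0.png

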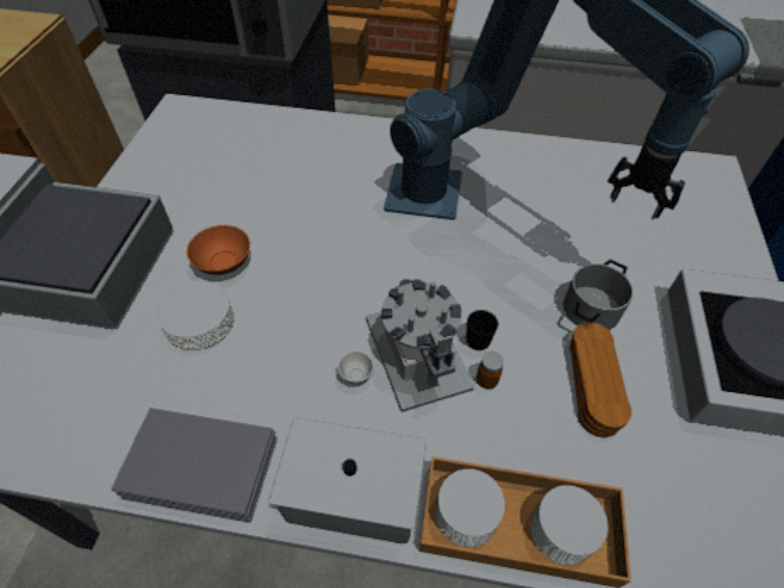

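View pics/top0.png

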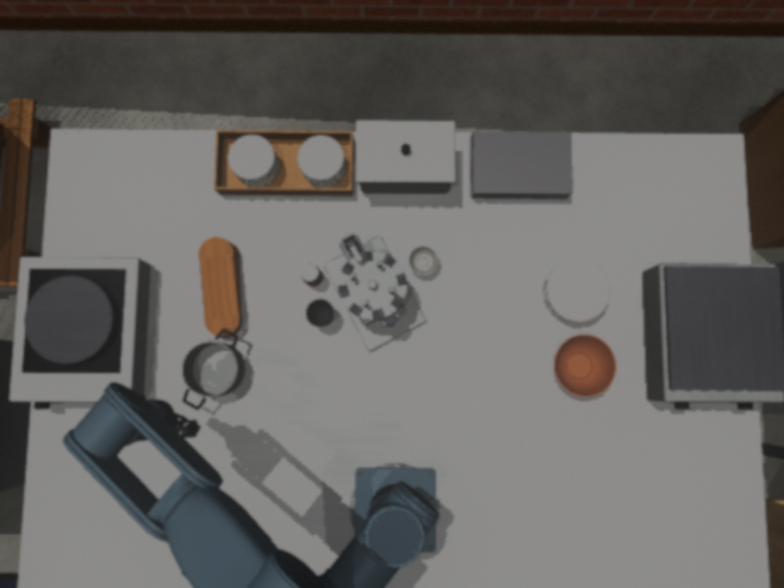

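The scene view shows the wheel at (421,310) with the pawl at (438,350). In the top view they are at (372,285) and (352,245). Next I'll fit the geometry from depth.

```bash
python3 - <<'E'
from h import *
from scipy import ndimage as N
for n in("scene","top"):
    z=np.load(n+".npz"); W=z["W"]; p=z["p"]
    box=(W[...,0]>.3)&(W[...,0]<.75)&(W[...,1]>-.2)&(W[...,1]<.22)
    m=box&(abs(W[...,2]-.158)<.005); Q=W[m]
    c,r=cv2.minEnclosingCircle(Q[:,:2].astype(np.float32)); print(n,"disc",m.sum(),c,r,np.median(Q[:,2]))
    for lo,hi in((.19,.207),(.212,.25)):
        m=box&(W[...,2]>lo)&(W[...,2]<hi); l,k=N.label(m,np.ones((3,3)))
        for i in range(1,k+1):
            s=l==i
            if s.sum()>3: print(lo,s.sum(),W[s].mean(0).round(4),"px",np.argwhere(s).mean(0).round(1)[::-1])
c=get_calibration
for n,(u0,v0,w,hh) in dict(scene=(245,180,110,120),top=(220,155,100,105)).items():
    p=np.load(n+".npz")["p"][v0:v0+hh,u0:u0+w,::-1]
    cv2.imwrite(f"pics/{n}_c.png",cv2.resize(p,None,fx=5,fy=5,interpolation=cv2.INTER_CUBIC))
a=cv2.imread("pics/scene_c.png");b=cv2.imread("pics/top_c.png")
H=600;a=a[:525];cv2.imwrite("pics/both.png",cv2.resize(np.hstack([a[:525],b[:525]]),None,fx=.76,fy=.76))
E
```

```text
scene disc 1416 (0.5665267109870911, 0.06551627814769745) 0.11658589541912079 0.15946539202743737
0.19 19 [0.5103 0.0737 0.2006] px [308.3 203.2]
0.19 21 [0.5414 0.0113 0.1997] px [285.4 208.6]
0.19 20 [0.574  0.105  0.1997] px [316.6 222.2]
0.19 21 [0.6054 0.0415 0.1992] px [292.6 228.1]
0.19 33 [0.6615 0.1126 0.1984] px [315.8 248.9]
0.19 4 [0.6593 0.1284 0.1914] px [321.5 250.5]
0.19 4 [0.6726 0.1069 0.1914] px [313.  253.5]
0.212 66 [0.6611 0.1136 0.2263] px [317.1 243.1]
top disc 1239 (0.5572125911712646, 0.06671161204576492) 0.10770264267921448 0.15823265997982996
0.19 6 [0.661  0.1066 0.1944] px [251.5 170.8]
0.19 4 [0.655  0.1206 0.1957] px [247.2 172.5]
0.19 12 [0.6025 0.0446 0.2   ] px [269.8 188. ]
0.19 12 [0.5703 0.1087 0.1992] px [250.3 197.5]
0.19 9 [0.5402 0.0133 0.2009] px [279.1 206.7]
0.19 9 [0.5083 0.0761 0.2028] px [259.9 216.1]
0.212 26 [0.6578 0.1174 0.228 ] px [247.5 169.7]
```

View pics/both.png

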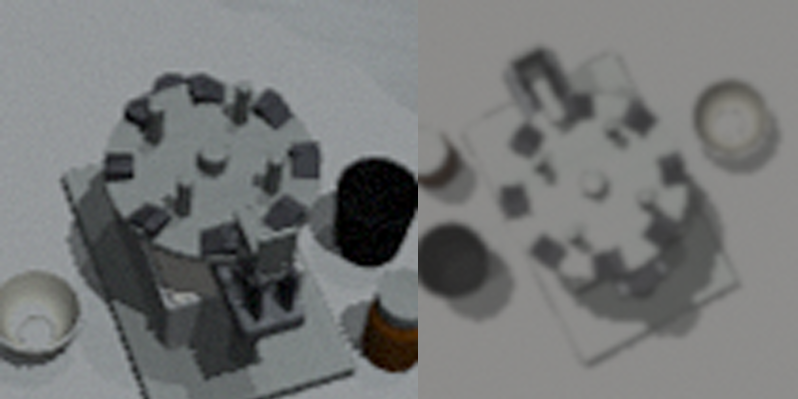

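```bash
python3 - <<'E'
from h import *
for n,c in(("scene",(.5578,.0579)),("top",(.5554,.0607))):
    W=np.load(n+".npz")["W"].reshape(-1,3); d=W[:,:2]-c; r=np.hypot(*d.T); a=np.degrees(np.arctan2(d[:,1],d[:,0]))
    m=(r>.064)&(r<.080)&(W[:,2]>.15)&(W[:,2]<.176)&(abs((a-28.5+180)%360-180)>18)
    f=a[m]%45; z=W[m,2]
    print(n,m.sum(),[(b,round(float(np.mean(z[(f>=b)&(f<b+3)]))*1e3,1)) for b in range(0,45,3)])
    # disc plane circle fit check
    q=W[(r<.1)&(abs(W[:,2]-.164)<.011)&(np.hypot(*d.T)>.05)]
    s=W[(abs(W[:,2]-.234)<.03)&(W[:,2]>.215)&(r>.09)&(r<.15)]
    print("tab",s.min(0).round(4),s.max(0).round(4))
    b=W[(W[:,2]>.012)&(W[:,2]<.05)&(r<.17)]; 
    print("low z hist",np.histogram(b[:,2],np.arange(.012,.051,.004)))
    for lo,hi in((.008,.03),):
        k=(W[:,2]>lo)&(W[:,2]<hi)&(r<.162)
        print(cv2.minAreaRect(W[k][:,:2].astype(np.float32)))
E
```

```text
scene 617 [(0, 160.3), (3, 162.1), (6, 164.7), (9, 166.1), (12, 169.5), (15, 170.5), (18, 166.8), (21, 163.6), (24, 159.8), (27, 159.6), (30, 159.6), (33, 159.2), (36, 159.7), (39, 159.7), (42, 159.3)]
tab [0.6518 0.1003 0.2151] [0.6694 0.1262 0.2388]
low z hist (array([440, 958, 235,  81,  78,  73,  82,  84,  87]), array([0.012, 0.016, 0.02 , 0.024, 0.028, 0.032, 0.036, 0.04 , 0.044,
       0.048]))
((0.5874594449996948, 0.060717977583408356), (0.3039412498474121, 0.2413157820701599), 89.65308380126953)
top 548 [(0, 158.8), (3, 162.7), (6, 163.8), (9, 166.0), (12, 168.9), (15, 170.0), (18, 168.8), (21, 163.7), (24, 158.5), (27, 158.9), (30, 158.0), (33, 158.0), (36, 158.5), (39, 157.2), (42, 157.6)]
tab [0.6505 0.1054 0.2165] [0.6664 0.1289 0.2402]
low z hist (array([417, 427, 202,  51,  25,  18,  20,  23,  27]), array([0.012, 0.016, 0.02 , 0.024, 0.028, 0.032, 0.036, 0.04 , 0.044,
       0.048]))
((0.5578762292861938, 0.06186555325984955), (0.3056444823741913, 0.31453171372413635), 0.7775624990463257)
```

```bash
python3 -c "
from cell import *
o=get_obs();print(o)"
```

```text
{'time_s': 0.1, 'joint_pos': array([ 5.14048573e+01,  1.48570635e+01,  8.80054613e+01, -8.97210618e-04,
        7.72355539e+01, -1.16204045e+01]), 'qd': array([ 0.06719888, -0.03735929, -0.12176765,  0.05451326,  0.01662748,
       -0.00218739]), 'effort': array([ 1.65166864e-03, -4.46963274e+01, -2.91250384e+01, -2.97359857e-04,
        6.27103567e-03,  9.65417058e-06]), 'eef_pos': array([0.24914365, 0.48975929, 0.21413468]), 'tcp_rot': array([-1.79903755e+02, -1.88988937e-02,  1.53025445e+02]), 'force': array([ 0.54809305,  0.54712327, -0.05604534]), 'ft_torque': array([-0.01489301,  0.00939892,  0.04901059]), 'finger_force': 0.0, 'width': 0.08540923988801272}
```

Request:
{"fn": "jog_arm", "kwargs": {
  "series": [
    {"offset": [3, -3, 2], "spin": 0},
    {"offset": [4, -4, 2], "spin": 0},
    {"offset": [4, -4, 2], "spin": 0},
    {"offset": [4, -4, 2], "spin": 0},
    {"offset": [3, -4, 0], "spin": 0}
  ],
  "hand": 0
}}

```text
time_s: 0.6
eef_pos: [0.4116, 0.3196, 0.2871]
tcp_rot: [179.8, 0.1, 153.1]
force: [1.1, 0.7, 0.6]
width: 0.0119
finger_force: 0.0
```

Request:
{"fn": "jog_arm", "kwargs": {
  "series": [
    {"offset": [3, -2.8, 0], "spin": 8},
    {"offset": [3, -2.8, 0], "spin": 8},
    {"offset": [3, -2.8, 0], "spin": 8},
    {"offset": [3, -2.8, 0], "spin": 8},
    {"offset": [3, -2.8, 0], "spin": 8}
  ]
}}

```text
time_s: 1.1
eef_pos: [0.5603, 0.1788, 0.2844]
tcp_rot: [180.0, -0.1, -166.7]
force: [0.5, 0.5, 0.7]
width: -0.0001
finger_force: 0.0
```

Request:
{"fn": "jog_arm", "kwargs": {
  "series": [
    {"offset": [2, -2, 0], "spin": 8},
    {"offset": [1.5, -2, 0], "spin": 7.5},
    {"offset": [0, 0, 0], "spin": 0},
    {"offset": [0, 0, 0], "spin": 0},
    {"offset": [0, 0, 0], "spin": 0}
  ]
}}

```text
time_s: 1.6
eef_pos: [0.5937, 0.141, 0.2847]
tcp_rot: [180.0, -0.0, -151.5]
force: [0.8, -0.2, -0.3]
width: 0.0003
finger_force: 0.0
```

Request:
{"fn": "jog_arm", "kwargs": {
  "series": [
    {"offset": [2.2, -1.9, 0], "spin": 0},
    {"offset": [2.2, -1.9, -1], "spin": 0},
    {"offset": [0, 0, -2], "spin": 0},
    {"offset": [0, 0, -1], "spin": 0},
    {"offset": [0, 0, 0], "spin": 0}
  ]
}}

```text
time_s: 2.1
eef_pos: [0.6367, 0.1033, 0.2431]
tcp_rot: [179.9, -0.2, -151.4]
force: [0.1, 0.3, 0.1]
width: -0.0002
finger_force: 0.0
```

```bash
python3 - <<'E'
from h import *
print(get_obs()["eef_pos"])
p,d,W,K,R,t=cam("scene")
e=np.array([.879,.477]);c=np.array([.5566,.0593])
for r in(.092,.1155): print(proj([*(c+r*e),.234],K,R,t))
q=p[170:290,245:365,::-1]; cv2.imwrite("pics/s1.png",cv2.resize(q,None,fx=4.5,fy=4.5,interpolation=cv2.INTER_CUBIC))
s=(np.hypot(W[...,0]-.6375,W[...,1]-.1032)<.021)&(W[...,2]>.21); print(np.sort(W[s][:,2])[:8])
E
```

```text
[0.63671135 0.10334837 0.24312506]
[[314.43943835 233.53502248]]
[[317.82439204 240.58848817]]
[0.26035533 0.26477458 0.26510485 0.26521648 0.26542924 0.26709256
 0.2692952  0.27011213]
```

View pics/s1.png

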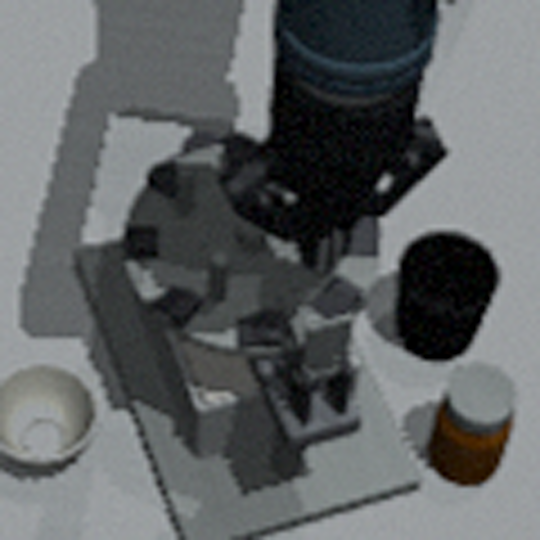

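The closed fingertip is at crop (320,265), just inboard of the tab at (328,340), and nothing is touching. Next I'll lower it and push outward.

Request:
{"fn": "jog_arm", "kwargs": {
  "series": [
    {"offset": [0, 0, -1.2], "spin": 0},
    {"offset": [0, 0, -1], "spin": 0},
    {"offset": [0.4, 0.2, 0], "spin": 0},
    {"offset": [0.4, 0.2, 0], "spin": 0},
    {"offset": [0.2, 0.1, 0], "spin": 0}
  ]
}}

```text
time_s: 2.65
eef_pos: [0.6492, 0.1074, 0.2233]
tcp_rot: [-180.0, 0.1, -151.5]
force: [-0.1, -0.6, -0.5]
width: 0.0002
finger_force: 0.0
```

Request:
{"fn": "jog_arm", "kwargs": {
  "series": [
    {"offset": [0.26, 0.14, 0], "spin": 0},
    {"offset": [0.26, 0.14, 0], "spin": 0},
    {"offset": [0.26, 0.14, 0], "spin": 0},
    {"offset": [0.26, 0.14, 0], "spin": 0},
    {"offset": [0.26, 0.14, 0], "spin": 0}
  ]
}}

```text
time_s: 3.15
eef_pos: [0.6617, 0.1143, 0.2229]
tcp_rot: [-180.0, -0.0, -151.5]
force: [0.1, -0.5, -0.0]
width: 0.0001
finger_force: 0.0
```

```bash
python3 - <<'E'
from h import *
print(get_obs()["eef_pos"],get_obs()["force"])
p,d,W,K,R,t=cam("scene")
q=p[190:280,265:365,::-1]; cv2.imwrite("pics/s2.png",cv2.resize(q,None,fx=6,fy=6,interpolation=cv2.INTER_CUBIC))
E
```

```text
[0.66167203 0.11426897 0.22293437] [ 0.08688662 -0.45306185 -0.04819595]
```

View pics/s2.png

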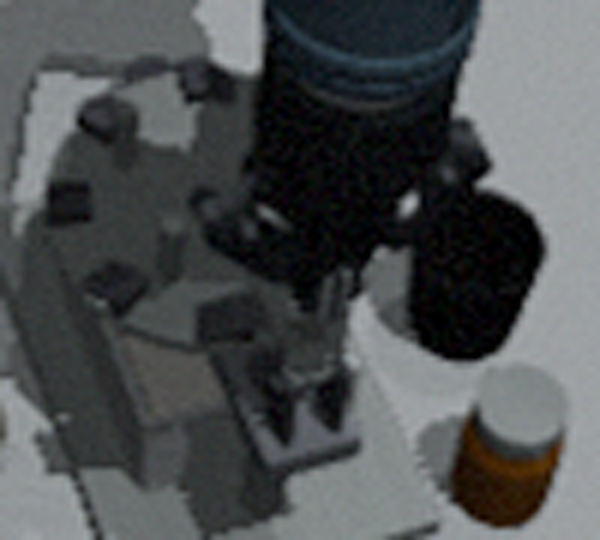

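The finger is at (335,300). The tab at (310,350) looks foreshortened, so it may already be tipping. I'll check with depth.

```bash
cat >> h.py <<'E'
e=np.array([.879,.477]);nn=np.array([-.477,.879]);c=np.array([.5566,.0593])
def pawl(W,off=(0,0)):
    d=W[...,:2]-c-off; x=d@e; y=d@nn
    return x,y
E
python3 - <<'E'
from h import *
p,d,W,K,R,t=cam("scene")
x,y=pawl(W,(.0012,-.0014))
print("tip px",proj([.6617,.1143,.212],K,R,t))
for v in range(236,262):
    print(v,[(round(x[v,u]*1e3),round(y[v,u]*1e3),round(W[v,u,2]*1e3)) for u in(313,316,319,322)])
E
```

```text
tip px [[316.88152398 246.31546277]]
236 [(114, -14, 261), (125, -11, 275), (130, -6, 280), (130, 3, 276)]
237 [(114, -13, 256), (124, -10, 269), (128, -4, 271), (129, 4, 269)]
238 [(116, -14, 254), (125, -10, 265), (129, -4, 269), (128, 5, 263)]
239 [(60, 17, 157), (124, -10, 260), (128, -3, 262), (129, 5, 260)]
240 [(79, 7, 183), (125, -9, 256), (129, -3, 258), (129, 5, 255)]
241 [(85, 4, 188), (125, -9, 251), (128, -2, 252), (130, 5, 252)]
242 [(117, -13, 238), (122, -7, 241), (128, -2, 248), (118, 13, 227)]
243 [(119, -13, 235), (118, -4, 230), (118, 5, 225), (120, 12, 225)]
244 [(118, -13, 229), (119, -4, 227), (117, 6, 218), (118, 14, 216)]
245 [(117, -11, 221), (118, -3, 219), (117, 6, 213), (118, 15, 211)]
246 [(117, -11, 217), (118, -3, 215), (118, 6, 211), (48, 58, 81)]
247 [(118, -11, 214), (118, -2, 209), (118, 7, 204), (54, 55, 87)]
248 [(118, -11, 208), (119, -2, 206), (115, 9, 195), (54, 56, 81)]
249 [(118, -10, 204), (119, -2, 202), (120, 7, 197), (57, 54, 80)]
250 [(118, -10, 198), (116, 0, 190), (116, 9, 186), (120, 17, 188)]
251 [(113, -7, 185), (120, -1, 192), (120, 8, 187), (125, 14, 191)]
252 [(120, -10, 191), (118, 0, 184), (120, 9, 182), (128, 13, 191)]
253 [(122, -11, 190), (119, 0, 179), (118, 10, 173), (129, 13, 188)]
254 [(126, -12, 191), (102, 11, 143), (117, 11, 165), (129, 13, 183)]
255 [(126, -12, 186), (106, 9, 144), (120, 10, 166), (128, 14, 177)]
256 [(128, -12, 184), (107, 9, 142), (121, 10, 161), (127, 15, 169)]
257 [(128, -12, 179), (111, 7, 143), (122, 10, 159), (114, 24, 139)]
258 [(127, -11, 172), (114, 6, 143), (122, 11, 153), (119, 22, 143)]
259 [(126, -10, 165), (116, 5, 142), (122, 11, 148), (121, 21, 141)]
260 [(127, -10, 162), (119, 4, 141), (125, 10, 148), (122, 21, 137)]
261 [(126, -9, 153), (121, 3, 140), (126, 10, 144), (128, 18, 143)]
```

```bash
python3 - <<'E'
from h import *
p,d,W,K,R,t=cam("scene")
x,y=pawl(W,(.0012,-.0014))
m=(np.hypot(x-.1186,y)<.075)&(W[...,2]>.236)
for z in np.arange(.236,.34,.006):
    s=m&(W[...,2]>=z)&(W[...,2]<z+.006)
    if s.sum(): print(round(z,3),s.sum(),"x",(x[s].min()*1e3).round(),(x[s].max()*1e3).round(),"y",(y[s].min()*1e3).round(),(y[s].max()*1e3).round())
o=get_obs();print(o["joint_pos"],o["width"])
E
```

```text
0.236 4 x 115.0 122.0 y -10.0 -7.0
0.242 5 x 127.0 128.0 y -6.0 4.0
0.248 13 x 115.0 129.0 y -14.0 11.0
0.254 16 x 115.0 130.0 y -14.0 13.0
0.26 14 x 115.0 129.0 y -14.0 9.0
0.266 16 x 116.0 130.0 y -13.0 11.0
0.272 9 x 124.0 129.0 y -14.0 7.0
0.278 10 x 123.0 131.0 y -14.0 18.0
0.284 23 x 125.0 132.0 y -30.0 26.0
0.29 52 x 107.0 133.0 y -33.0 36.0
0.296 49 x 106.0 131.0 y -39.0 41.0
0.302 32 x 109.0 135.0 y -45.0 43.0
0.308 48 x 117.0 136.0 y -47.0 46.0
0.314 48 x 118.0 137.0 y -53.0 51.0
0.32 57 x 121.0 136.0 y -59.0 55.0
0.326 85 x 107.0 136.0 y -62.0 61.0
0.332 92 x 106.0 138.0 y -61.0 60.0
0.338 50 x 114.0 138.0 y -49.0 51.0
[ 2.98062388e-01  2.72499782e+01  6.86141961e+01 -6.51381549e-04
  8.41450220e+01 -1.18229960e+02] 0.00012381880730518767
```

Depth shows the tab still upright, with the fingertip ending at z≈0.245, above the tab top. So the real tip is about 20 mm higher than assumed. I'll back off, go lower and push again.

Request:
{"fn": "jog_arm", "kwargs": {
  "series": [
    {"offset": [-1.3, -0.7, 0], "spin": 0},
    {"offset": [-1.3, -0.7, 0], "spin": 0},
    {"offset": [0, 0, -1.2], "spin": 0},
    {"offset": [0, 0, -1.2], "spin": 0},
    {"offset": [0, 0, -0.4], "spin": 0}
  ]
}}

```text
time_s: 3.8
eef_pos: [0.6347, 0.1003, 0.1924]
tcp_rot: [179.9, -0.2, -151.5]
force: [-0.7, -0.4, 0.4]
width: 0.0001
finger_force: 0.0
```

Request:
{"fn": "jog_arm", "kwargs": {
  "series": [
    {"offset": [0.26, 0.14, 0], "spin": 0},
    {"offset": [0.26, 0.14, 0], "spin": 0},
    {"offset": [0.26, 0.14, 0], "spin": 0},
    {"offset": [0.26, 0.14, 0], "spin": 0},
    {"offset": [0.26, 0.14, 0], "spin": 0}
  ]
}}

```text
time_s: 4.3
eef_pos: [0.6487, 0.1072, 0.1952]
tcp_rot: [-180.0, -0.0, -151.5]
force: [-2.4, -0.8, 3.2]
width: 0.0001
finger_force: 1.7
```

```bash
cat >> h.py <<'E'
def prof(z0=.19,z1=.26):
    p,d,W,K,R,t=cam("scene"); x,y=pawl(W,(.0012,-.0014)); o=get_obs()
    T=o["eef_pos"]; print("tcp press",((T[:2]-c)@e).round(4),((T[:2]-c)@nn).round(4),T[2].round(4),"F",(o["force"]).round(1))
    m=(abs(y)<.013)&(x>.09)&(x<.17)
    for z in np.arange(z0,z1,.005):
        s=m&(W[...,2]>=z)&(W[...,2]<z+.005)
        if s.sum(): print(round(z,3),s.sum(),"x",np.sort(x[s]*1e3).round().astype(int)[::max(1,s.sum()//6)])
    return p
E
python3 -c "
from h import *
prof()"
```

```text
tcp press 0.104 -0.0018 0.1952 F [-0.6 -1.3  0.9]
0.19 14 x [109 117 118 119 121 122 125]
0.195 10 x [116 116 117 118 118 118 119 119 119 119]
0.2 8 x [117 117 118 118 118 118 119 119]
0.205 11 x [116 117 118 118 118 118 118 119 120 120 120]
0.21 7 x [118 118 119 119 119 119 120]
0.215 9 x [117 118 118 118 118 118 119 119 120]
0.22 10 x [111 117 118 118 119 119 119 119 120 120]
0.225 12 x [105 110 118 118 119 119]
0.23 20 x [109 110 114 115 118 119 119]
0.235 17 x [102 110 111 114 115 118 118 119 121]
0.24 12 x [109 109 111 113 113 115]
0.245 7 x [108 112 113 114 114 115 115]
0.25 8 x [113 113 113 114 114 114 114 115]
0.255 9 x [108 109 113 114 114 115 116 116 117]
0.26 8 x [114 114 114 114 115 116 116 117]
```

Request:
{"fn": "jog_arm", "kwargs": {
  "series": [
    {"offset": [0.26, 0.14, 0], "spin": 0},
    {"offset": [0.26, 0.14, 0], "spin": 0},
    {"offset": [0.26, 0.14, 0], "spin": 0},
    {"offset": [0.26, 0.14, 0], "spin": 0},
    {"offset": [0.26, 0.14, 0], "spin": 0}
  ]
}}

```text
time_s: 4.85
eef_pos: [0.6611, 0.1141, 0.1942]
tcp_rot: [180.0, -0.1, -151.5]
force: [-3.6, -1.9, -0.9]
width: -0.0002
finger_force: 1.5
```

```bash
python3 -c "
from h import *
prof()"
```

```text
tcp press 0.1186 -0.0017 0.1943 F [-2.8 -1.7 -0.5]
0.19 11 x [ 92  96  97  99 103 106 108 109 113 123 128]
0.195 2 x [124 126]
0.2 3 x [127 128 129]
0.205 2 x [130 131]
0.21 1 x [131]
0.215 7 x [123 126 127 128 134 134 135]
0.22 10 x [112 123 123 123 124 128 128 129 135 137]
0.225 21 x [123 125 128 136 138 138 139]
0.23 19 x [117 124 127 130 135 137 139]
0.235 15 x [123 124 124 125 127 128 128 129]
0.24 3 x [126 128 129]
0.245 9 x [124 124 127 127 127 128 128 129 131]
0.25 6 x [123 127 129 129 130 130]
0.255 7 x [125 128 130 130 130 131 131]
0.26 14 x [117 126 128 129 129 129 130]
```

The tab is tipping, now at about 0.35 rad. I'll keep pushing.

Request:
{"fn": "jog_arm", "kwargs": {
  "series": [
    {"offset": [0.26, 0.14, 0], "spin": 0},
    {"offset": [0.26, 0.14, 0], "spin": 0},
    {"offset": [0.26, 0.14, 0], "spin": 0},
    {"offset": [0.2, 0.1, 0], "spin": 0},
    {"offset": [0, 0, 0], "spin": 0}
  ]
}}

```text
time_s: 5.4
eef_pos: [0.6719, 0.1197, 0.1951]
tcp_rot: [-180.0, 0.1, -151.5]
force: [-1.3, -0.2, 0.4]
width: -0.0002
finger_force: 0.5
```

```bash
python3 -c "
from h import *
prof()"
```

```text
tcp press 0.1302 -0.0019 0.1952 F [-0.1 -1.5  0.8]
0.19 7 x [107 108 109 113 115 116 121]
0.195 2 x [126 127]
0.2 1 x [130]
0.205 1 x [134]
0.21 3 x [136 138 139]
0.215 9 x [137 139 140 140 140 141 142 143 143]
0.22 29 x [125 137 140 146 147 149 150 151]
0.225 14 x [136 136 137 140 140 141 149]
0.23 8 x [136 136 136 139 139 140 140 140]
0.235 9 x [135 136 136 136 137 140 140 140 141]
0.24 10 x [129 135 136 137 137 139 140 141 141 142]
0.245 7 x [137 139 139 140 140 141 141]
0.25 3 x [137 138 140]
0.255 14 x [134 140 141 141 142 142 143]
0.26 9 x [128 140 140 141 141 141 141 141 142]
```

The pawl is at about 0.6 rad, well clear. I'll withdraw and go to the peg nearest the robot.

Request:
{"fn": "jog_arm", "kwargs": {
  "series": [
    {"offset": [-0.9, -0.5, 0], "spin": 0},
    {"offset": [-0.4, -0.2, 2], "spin": 0},
    {"offset": [0, 0, 2], "spin": 0},
    {"offset": [-3, 0, 0.5], "spin": -7},
    {"offset": [-4, 0, 0], "spin": -7}
  ]
}}

```text
time_s: 5.95
eef_pos: [0.5893, 0.1119, 0.2411]
tcp_rot: [-179.9, 0.3, -165.8]
force: [-0.0, -0.2, 0.5]
width: 0.0002
finger_force: 0.0
```

Request:
{"fn": "jog_arm", "kwargs": {
  "series": [
    {"offset": [-4, 0, 0], "spin": -7.5},
    {"offset": [-3, 0, 0], "spin": -7},
    {"offset": [-1, 0, 0], "spin": 0},
    {"offset": [0, 0, 0], "spin": 0},
    {"offset": [0, 0, 0], "spin": 0}
  ]
}}

```text
time_s: 6.45
eef_pos: [0.5096, 0.1122, 0.2405]
tcp_rot: [180.0, 0.1, -179.9]
force: [-0.5, -0.1, 0.4]
width: 0.0001
finger_force: 0.0
```

```bash
python3 - <<'E'
from h import *
p=prof(.19,.23); cv2.imwrite("pics/s3.png",cv2.resize(p[170:290,245:365,::-1],None,fx=4.5,fy=4.5,interpolation=cv2.INTER_CUBIC))
E
```

```text
tcp press -0.016 0.0688 0.2401 F [ 0.3 -0.  -0. ]
0.19 29 x [101 105 107 109 111 114 120 123]
0.195 18 x [ 93 102 105 107 124 126]
0.2 22 x [ 91  93  95  97  99 101 102 130]
0.205 11 x [ 91  91  91  91  92  94  95 132 133 134 134]
0.21 7 x [ 90  92 136 137 137 137 138]
0.215 5 x [140 141 142 142 143]
0.22 16 x [144 146 148 149 150 150 150 151]
0.225 4 x [148 149 149 151]
```

View pics/s3.png

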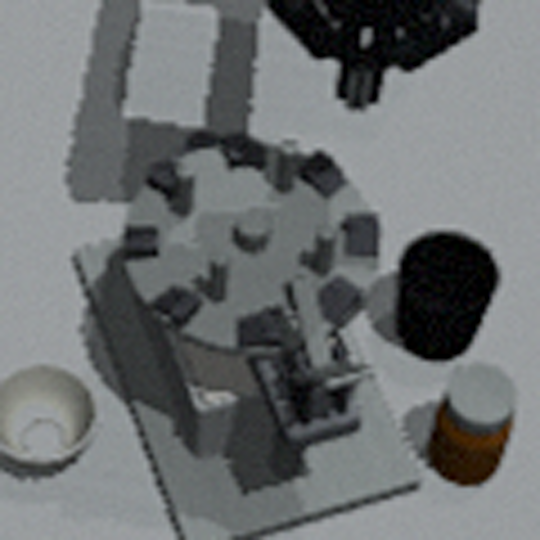

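The pawl is raised, with its bar at crop (305,310). The finger at (360,85) is beside the target peg at (285,165). I'll lower and push in -y.

Request:
{"fn": "jog_arm", "kwargs": {
  "series": [
    {"offset": [0, 0, -2.5], "spin": 0},
    {"offset": [0, 0, -2.5], "spin": 0},
    {"offset": [0, 0, -1.8], "spin": 0},
    {"offset": [0, 0, -0.6], "spin": 0},
    {"offset": [0, -0.4, 0], "spin": 0}
  ]
}}

```text
time_s: 7.0
eef_pos: [0.5085, 0.1084, 0.1648]
tcp_rot: [180.0, -0.1, -179.9]
force: [0.1, 0.4, 0.0]
width: -0.0001
finger_force: 0.0
```

Request:
{"fn": "jog_arm", "kwargs": {
  "series": [
    {"offset": [0, -0.4, 0], "spin": 0},
    {"offset": [0, -0.3, 0], "spin": 0},
    {"offset": [0, -0.3, 0], "spin": 0},
    {"offset": [0, -0.3, 0], "spin": 0},
    {"offset": [0, -0.3, 0], "spin": 0}
  ]
}}

```text
time_s: 7.5
eef_pos: [0.5082, 0.0927, 0.1664]
tcp_rot: [179.9, 0.0, -180.0]
force: [-2.5, 4.7, 3.3]
width: -0.0004
finger_force: 2.3
```

Request:
{"fn": "jog_arm", "kwargs": {
  "series": [
    {"offset": [0, -0.3, 0], "spin": 0},
    {"offset": [0, -0.3, 0], "spin": 0},
    {"offset": [0, -0.3, 0], "spin": 0},
    {"offset": [0, -0.3, 0], "spin": 0},
    {"offset": [0, -0.3, 0], "spin": 0}
  ]
}}

```text
time_s: 8.0
eef_pos: [0.5076, 0.0776, 0.1657]
tcp_rot: [180.0, -0.1, -180.0]
force: [-3.1, 3.8, -0.6]
width: 0.0002
finger_force: 1.8
```

Request:
{"fn": "jog_arm", "kwargs": {
  "series": [
    {"offset": [0, -0.3, 0], "spin": 0},
    {"offset": [0, -0.3, 0], "spin": 0},
    {"offset": [0, -0.3, 0], "spin": 0},
    {"offset": [0, 0, 0], "spin": 0},
    {"offset": [0, 0, 0], "spin": 0}
  ]
}}

```text
time_s: 8.5
eef_pos: [0.5091, 0.0676, 0.1662]
tcp_rot: [-179.9, 0.1, -180.0]
force: [-0.3, -0.0, 0.2]
width: 0.0001
finger_force: 0.0
```

```bash
cat > m.py <<'E'
from h import *
from scipy import ndimage as N
o=get_obs(); print(o["eef_pos"],o["force"])
for n,cc in(("scene",(.5578,.0579)),("top",(.5554,.0607))):
    p,d,W,*_=cam(n); dd=W[...,:2]-cc; r=np.hypot(dd[...,0],dd[...,1]); a=np.degrees(np.arctan2(dd[...,1],dd[...,0]))
    l,k=N.label((r>.035)&(r<.065)&(W[...,2]>.19)&(W[...,2]<.207),np.ones((3,3)))
    print(n,[((l==i).sum(),a[l==i].mean().round(1),r[l==i].mean().round(3)) for i in range(1,k+1) if (l==i).sum()>5])
    m=(r>.064)&(r<.080)&(W[...,2]>.15)&(W[...,2]<.176)&(abs((a-28.5+180)%360-180)>18)
    f=a[m]%45; z=W[m][:,2]; print([(b,round(float(np.mean(z[(f>=b)&(f<b+3)]))*1e3,1)) for b in range(0,45,3)])
E
python3 m.py
```

```text
[0.50913752 0.06762476 0.16623748] [-0.28995695 -0.01546375  0.22600466]
scene [(np.int64(54), np.float64(17.0), np.float64(0.045)), (np.int64(21), np.float64(101.9), np.float64(0.05)), (np.int64(21), np.float64(-78.7), np.float64(0.049)), (np.int64(24), np.float64(12.0), np.float64(0.049))]
[(0, 170.9), (3, 167.1), (6, 165.5), (9, 159.5), (12, 159.7), (15, 159.9), (18, 159.4), (21, 159.5), (24, 159.3), (27, 159.5), (30, 159.9), (33, 162.3), (36, 164.0), (39, 167.2), (42, 169.0)]
top []
[(0, 169.6), (3, 170.5), (6, 164.4), (9, 159.2), (12, 159.7), (15, 158.3), (18, 157.7), (21, 159.0), (24, 160.1), (27, 158.4), (30, 159.8), (33, 160.0), (36, 164.3), (39, 166.5), (42, 168.7)]
```

The wheel has turned about 30° of the 41° needed. That leaves about 8.7 mm of push.

Request:
{"fn": "jog_arm", "kwargs": {
  "series": [
    {"offset": [0, -0.3, 0], "spin": 0},
    {"offset": [0, -0.3, 0], "spin": 0},
    {"offset": [0, -0.2, 0], "spin": 0},
    {"offset": [0, -0.05, 0], "spin": 0},
    {"offset": [0, 0, 0], "spin": 0}
  ]
}}

```text
time_s: 9.1
eef_pos: [0.5085, 0.0598, 0.1661]
tcp_rot: [-180.0, 0.0, -180.0]
force: [2.0, 3.7, 0.3]
width: 0.0002
finger_force: 1.5
```

```bash
python3 m.py
```

```text
[0.5085443  0.05977647 0.16614438] [2.00459235 3.66218272 0.28503975]
scene [(np.int64(55), np.float64(-30.6), np.float64(0.045)), (np.int64(21), np.float64(111.6), np.float64(0.05)), (np.int64(20), np.float64(-68.8), np.float64(0.051)), (np.int64(23), np.float64(20.6), np.float64(0.05))]
[(0, 165.3), (3, 166.4), (6, 168.6), (9, 169.1), (12, 167.0), (15, 165.1), (18, 160.3), (21, 159.4), (24, 159.6), (27, 159.8), (30, 159.3), (33, 159.3), (36, 159.4), (39, 160.1), (42, 162.2)]
top []
[(0, 163.2), (3, 168.2), (6, 168.8), (9, 169.9), (12, 170.7), (15, 164.2), (18, 158.0), (21, 158.4), (24, 158.1), (27, 159.2), (30, 160.1), (33, 159.5), (36, 158.9), (39, 158.6), (42, 161.3)]
```

The gap centre is within about 1° of the nose (wheel ≈0.64). I'll withdraw and go over the nose.

Request:
{"fn": "jog_arm", "kwargs": {
  "series": [
    {"offset": [0, 1, 0], "spin": 0},
    {"offset": [0, 0.5, 2.5], "spin": 0},
    {"offset": [0, 0, 3], "spin": 0},
    {"offset": [1, 0, 2.5], "spin": 7},
    {"offset": [4, 0.8, 0], "spin": 7}
  ]
}}

```text
time_s: 9.7
eef_pos: [0.5578, 0.0828, 0.2506]
tcp_rot: [-179.8, 0.2, -165.7]
force: [0.7, -0.0, 0.7]
width: -0.0003
finger_force: 0.0
```

Request:
{"fn": "jog_arm", "kwargs": {
  "series": [
    {"offset": [4, 0.8, 0], "spin": 7},
    {"offset": [2, 0.3, 0], "spin": 7.5},
    {"offset": [0, 0, 0], "spin": 0},
    {"offset": [0, 0, 0], "spin": 0},
    {"offset": [0, 0, 0], "spin": 0}
  ]
}}

```text
time_s: 10.2
eef_pos: [0.6169, 0.0939, 0.2457]
tcp_rot: [180.0, -0.1, -151.6]
force: [-0.8, -0.6, -0.1]
width: -0.0003
finger_force: 0.0
```

Request:
{"fn": "jog_arm", "kwargs": {
  "series": [
    {"offset": [0.2, 0, -2], "spin": 0},
    {"offset": [0, 0, -2], "spin": 0},
    {"offset": [0, 0, -1], "spin": 0},
    {"offset": [0, 0, -0.5], "spin": 0},
    {"offset": [0, 0, -0.5], "spin": 0}
  ]
}}

```text
time_s: 10.7
eef_pos: [0.6201, 0.0938, 0.1867]
tcp_rot: [-180.0, 0.1, -151.5]
force: [-2.2, -0.2, 1.7]
width: -0.0001
finger_force: 1.2
```

Request:
{"fn": "jog_arm", "kwargs": {
  "series": [
    {"offset": [0, 0, -0.3], "spin": 0},
    {"offset": [0, 0, -0.3], "spin": 0},
    {"offset": [0, 0, -0.3], "spin": 0},
    {"offset": [0, 0, -0.3], "spin": 0},
    {"offset": [0, 0, 0], "spin": 0}
  ]
}}

```text
time_s: 11.2
eef_pos: [0.6203, 0.0939, 0.1734]
tcp_rot: [180.0, -0.0, -151.5]
force: [-0.8, -0.2, -0.6]
width: 0.0
finger_force: 0.0
```

```bash
python3 -c "
from h import *
prof(.185,.245)"
```

```text
tcp press 0.0725 0.0001 0.1735 F [-0.7 -1.  -0.2]
0.185 27 x [ 90  93 101 119 119 122 127]
0.19 12 x [107 119 119 120 120 123]
0.195 6 x [119 119 120 120 120 120]
0.2 8 x [120 120 120 120 120 121 121 121]
0.205 7 x [120 121 121 121 121 122 123]
0.21 6 x [120 120 121 121 121 122]
0.215 7 x [121 121 121 122 122 123 124]
0.22 6 x [121 122 122 123 123 123]
0.225 6 x [122 122 122 122 123 124]
0.23 16 x [119 121 121 122 123 123 124 124]
0.235 9 x [121 121 121 121 122 124 124 124 125]
```

Request:
{"fn": "jog_arm", "kwargs": {
  "series": [
    {"offset": [0, 0, -0.15], "spin": 0},
    {"offset": [0, 0, -0.15], "spin": 0},
    {"offset": [0, 0, -0.15], "spin": 0},
    {"offset": [0, 0, 0], "spin": 0},
    {"offset": [0, 0, 0], "spin": 0}
  ]
}}

```text
time_s: 11.75
eef_pos: [0.6203, 0.0939, 0.1692]
tcp_rot: [180.0, 0.0, -151.5]
force: [0.2, 1.0, -0.5]
width: 0.0001
finger_force: 0.0
```

Request:
{"fn": "jog_arm", "kwargs": {
  "series": [
    {"offset": [0, 0, -0.1], "spin": 0},
    {"offset": [0, 0, -0.1], "spin": 0},
    {"offset": [0, 0, 0], "spin": 0},
    {"offset": [0, 0, 0], "spin": 0},
    {"offset": [0, 0, 0], "spin": 0}
  ]
}}

```text
time_s: 12.25
eef_pos: [0.6203, 0.0939, 0.1676]
tcp_rot: [-180.0, 0.0, -151.5]
force: [-1.5, 0.4, 2.8]
width: 0.0002
finger_force: 1.5
```

Request:
{"fn": "jog_arm", "kwargs": {
  "series": [
    {"offset": [0, 0, -0.1], "spin": 0},
    {"offset": [0, 0, -0.1], "spin": 0},
    {"offset": [0, 0, 0], "spin": 0},
    {"offset": [0, 0, 0], "spin": 0},
    {"offset": [0, 0, 0], "spin": 0}
  ]
}}

```text
time_s: 12.75
eef_pos: [0.6204, 0.0939, 0.1674]
tcp_rot: [-179.9, 0.1, -151.5]
force: [-4.8, -0.7, 11.6]
width: -0.0001
finger_force: 5.9
```

Request:
{"fn": "jog_arm", "kwargs": {
  "series": [
    {"offset": [0, 0, -0.1], "spin": 0},
    {"offset": [0, 0, -0.1], "spin": 0},
    {"offset": [0, 0, 0], "spin": 0},
    {"offset": [0, 0, 0], "spin": 0},
    {"offset": [0, 0, 0], "spin": 0}
  ]
}}

```text
time_s: 13.25
eef_pos: [0.6204, 0.0939, 0.1672]
tcp_rot: [-179.9, 0.1, -151.5]
force: [-8.4, -0.7, 20.0]
width: 0.0
finger_force: 10.1
```

```bash
python3 -c "
from h import *
prof(.185,.24)"
```

```text
tcp press 0.0726 -0.0001 0.1672 F [-8.3  0.2 20.9]
0.185 15 x [ 90 105 118 119 119 120 124 128]
0.19 15 x [ 91 110 117 117 119 119 124 126]
0.195 8 x [117 117 117 118 118 118 118 120]
0.2 11 x [117 117 117 117 117 118 118 118 119 119 119]
0.205 6 x [117 117 117 117 118 118]
0.21 11 x [116 117 117 117 118 118 118 119 119 119 119]
0.215 8 x [117 117 118 118 118 119 119 119]
0.22 8 x [116 117 117 118 118 119 119 119]
0.225 12 x [116 117 117 117 119 119]
0.23 17 x [114 114 115 115 116 117 117 118 119]
0.235 6 x [115 115 116 117 118 118]
```

The press has hit a hard stop at 20 N and the tab is vertical, as it was at the start. I'll lift off and check.

Request:
{"fn": "jog_arm", "kwargs": {
  "series": [
    {"offset": [0, 0, 1], "spin": 0},
    {"offset": [0, 0, 3], "spin": 0},
    {"offset": [0, 0, 4], "spin": 0},
    {"offset": [-2, 3, 2], "spin": 0},
    {"offset": [-3, 4, 0], "spin": 0}
  ]
}}

```text
time_s: 13.8
eef_pos: [0.5731, 0.1631, 0.2667]
tcp_rot: [-179.8, 0.4, -151.7]
force: [1.1, 0.6, 0.2]
width: 0.0
finger_force: 0.0
```

Request:
{"fn": "jog_arm", "kwargs": {
  "series": [
    {"offset": [-3, 4, 0], "spin": 0},
    {"offset": [-3, 4, 0], "spin": 0},
    {"offset": [-2, 3, 0], "spin": 0},
    {"offset": [0, 0, 0], "spin": 0},
    {"offset": [0, 0, 0], "spin": 0}
  ]
}}

```text
time_s: 14.3
eef_pos: [0.49, 0.2745, 0.2633]
tcp_rot: [-180.0, 0.0, -151.3]
force: [-0.5, 0.8, -0.8]
width: 0.0002
finger_force: 0.0
```

```bash
python3 - <<'E'
from h import *
p=prof(.185,.24); cv2.imwrite("pics/s4.png",cv2.resize(p[170:290,245:365,::-1],None,fx=4.5,fy=4.5,interpolation=cv2.INTER_CUBIC))
E
python3 m.py
```

```text
tcp press 0.0442 0.2199 0.2632 F [-0.6  0.3  0.2]
0.185 19 x [ 90 105 118 118 119 123 128]
0.19 17 x [109 117 117 117 118 119 120 124 127]
0.195 8 x [116 117 118 118 118 118 119 120]
0.2 8 x [117 117 118 118 118 119 119 119]
0.205 11 x [117 117 117 117 117 117 118 118 119 119 120]
0.21 8 x [116 117 117 118 118 118 118 119]
0.215 9 x [117 117 117 118 118 118 118 118 118]
0.22 8 x [117 118 118 118 118 118 119 119]
0.225 9 x [117 117 117 118 118 118 118 118 119]
0.23 14 x [114 115 115 117 117 118 118]
0.235 9 x [114 115 115 116 117 117 119 120 120]
[0.4906065  0.27365332 0.26322894] [-0.59455113  0.29952498  0.22511643]
scene [(np.int64(19), np.float64(-158.4), np.float64(0.05)), (np.int64(22), np.float64(111.2), np.float64(0.049)), (np.int64(19), np.float64(-68.4), np.float64(0.05)), (np.int64(24), np.float64(20.9), np.float64(0.05))]
[(0, 164.2), (3, 166.7), (6, 168.7), (9, 170.3), (12, 167.8), (15, 166.0), (18, 160.1), (21, 159.2), (24, 159.2), (27, 159.6), (30, 159.0), (33, 159.3), (36, 159.5), (39, 160.0), (42, 162.2)]
top [(np.int64(12), np.float64(21.8), np.float64(0.051)), (np.int64(11), np.float64(-68.5), np.float64(0.05)), (np.int64(10), np.float64(111.9), np.float64(0.05)), (np.int64(9), np.float64(-159.0), np.float64(0.05))]
[(0, 164.0), (3, 166.7), (6, 168.9), (9, 170.4), (12, 168.9), (15, 164.1), (18, 158.4), (21, 159.4), (24, 159.8), (27, 158.3), (30, 157.5), (33, 157.8), (36, 158.7), (39, 159.6), (42, 161.0)]
```

View pics/s4.png

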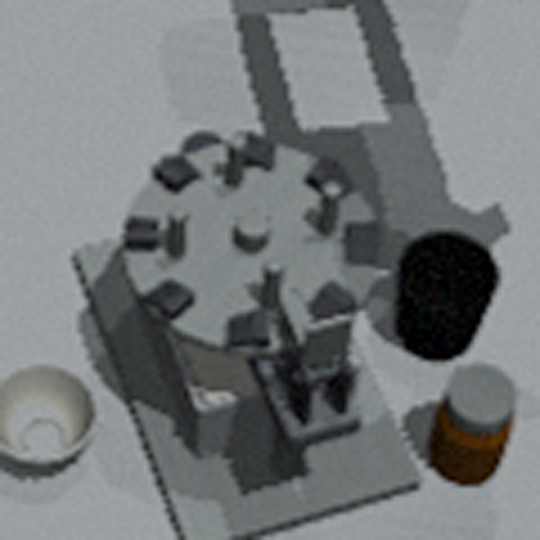

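The tab is upright again at (328,345) with the nose in the gap at about (290,320). The wheel has turned one notch, about 40°, and the crockery hasn't moved.

```bash
python3 -c "
from cell import *
print(hand_in())"
```

```text
the job is handed in; nothing more can be done
None
```

The ham press is eased by one notch and handed in: the wheel turned about 40° backward, the pawl is pressed fully down in the next gap, and the arm is clear; the cup, ramekin and jar look unmoved in the last picture, which did not show the pieces farther out.

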